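# Pack the preserve gift crate

## Task

Pack the gift crate: set each of the four gold-ringed preserve jars upright in the wooden crate, wholly on the disc of its own colour, putting each down gently rather than dropping it. Leave the two black-ringed jars standing where they are, and let go of everything at the end.

Things in the scene. Friction and masses are not known exactly. Their poses are not given: they have to be found in the camera images.
- jar_red: closed preserve jar, red (tomato), 52 mm across, 70 mm tall: round body up to 55 mm, then a gold-coloured (brass) lid ring 50 mm across, 15 mm high, with a 39 mm centre disc on top in the jar's own colour. 0.15 to 0.3 kg. Origin at the centre of its underside, z up its axis. Stands upright on the table at the start; it belongs on the red disc in the crate.
- jar_green: closed preserve jar, green (gherkin), 52 mm across, 70 mm tall: round body up to 55 mm, then a gold-coloured (brass) lid ring 50 mm across, 15 mm high, with a 39 mm centre disc on top in the jar's own colour. 0.15 to 0.3 kg. Origin at the centre of its underside, z up its axis. Stands upright on the table at the start; it belongs on the green disc in the crate.
- jar_white: closed preserve jar, white (pearl onion), 52 mm across, 70 mm tall: round body up to 55 mm, then a gold-coloured (brass) lid ring 50 mm across, 15 mm high, with a 39 mm centre disc on top in the jar's own colour. 0.15 to 0.3 kg. Origin at the centre of its underside, z up its axis. Stands upright on the table at the start; it belongs on the white disc in the crate.
- jar_blue: closed preserve jar, dark blue (blueberry), 52 mm across, 70 mm tall: round body up to 55 mm, then a gold-coloured (brass) lid ring 50 mm across, 15 mm high, with a 39 mm centre disc on top in the jar's own colour. 0.15 to 0.3 kg. Origin at the centre of its underside, z up its axis. Stands upright on the table at the start; it belongs on the blue disc in the crate.
- old_red: closed preserve jar, red (tomato), 52 mm across, 70 mm tall: round body up to 55 mm, then a BLACK lid ring 50 mm across, 15 mm high, with a 39 mm centre disc on top in the jar's own colour. 0.15 to 0.3 kg. Origin at the centre of its underside, z up its axis. Stands upright on the table at the start: a look-alike from an old batch, which stays where it stands.
- old_green: closed preserve jar, green (gherkin), 52 mm across, 70 mm tall: round body up to 55 mm, then a BLACK lid ring 50 mm across, 15 mm high, with a 39 mm centre disc on top in the jar's own colour. 0.15 to 0.3 kg. Origin at the centre of its underside, z up its axis. Stands upright on the table at the start: a look-alike from an old batch, which stays where it stands.
- liner_red: red disc, 74 mm across, fixed in one bay of the gift crate; origin at the centre of its underside, top 3 mm higher (9 mm above the table), x and y along the crate's sides. Crate: fixed low tray of light wood, 190 mm square, walls and cross divider 6 mm thick, 28 mm high; 2 x 2 bays 86 mm wide, 92 mm apart, a disc centred in each (which is where varies).
- liner_green: green disc, 74 mm across, fixed in one bay of the gift crate; origin at the centre of its underside, top 3 mm higher (9 mm above the table), x and y along the crate's sides. Crate: fixed low tray of light wood, 190 mm square, walls and cross divider 6 mm thick, 28 mm high; 2 x 2 bays 86 mm wide, 92 mm apart, a disc centred in each (which is where varies).
- liner_white: white disc, 74 mm across, fixed in one bay of the gift crate; origin at the centre of its underside, top 3 mm higher (9 mm above the table), x and y along the crate's sides. Crate: fixed low tray of light wood, 190 mm square, walls and cross divider 6 mm thick, 28 mm high; 2 x 2 bays 86 mm wide, 92 mm apart, a disc centred in each (which is where varies).
- liner_blue: dark blue disc, 74 mm across, fixed in one bay of the gift crate; origin at the centre of its underside, top 3 mm higher (9 mm above the table), x and y along the crate's sides. Crate: fixed low tray of light wood, 190 mm square, walls and cross divider 6 mm thick, 28 mm high; 2 x 2 bays 86 mm wide, 92 mm apart, a disc centred in each (which is where varies).
Things that resemble listed ones, but are neither listed nor needed, are in the scene too. There is more than one size of the jar_blue; the one meant has the size given above.

How it is judged:
At the end, for the whole second after the job is handed in: Each gold-ringed jar stands upright (within 0.1 rad), at rest and released, on the disc of its own colour with its axis within 12 mm of the disc's centre; both black-ringed jars stand upright and at rest within 20 mm of where they began (horizontal distance between jar_red and liner_red below 0.012 m and z of jar_red in the frame of liner_red between 0 and 0.006 m and angle between each of jar_red, jar_green, jar_white, jar_blue, old_red, old_green's own z axis and vertical below 0.1 rad and linear speed of each of jar_red, jar_green, jar_white, jar_blue, old_red, old_green below 0.02 m/s and horizontal distance between jar_green and liner_green below 0.012 m and z of jar_green in the frame of liner_green between 0 and 0.006 m and horizontal distance between jar_white and liner_white below 0.012 m and z of jar_white in the frame of liner_white between 0 and 0.006 m and horizontal distance between jar_blue and liner_blue below 0.012 m and z of jar_blue in the frame of liner_blue between 0 and 0.006 m and distance of each of old_red, old_green from where it was at the start of the episode below 0.02 m); the robot touches nothing.
It fails at once if a gold-ringed jar is dropped into its bay (it comes down the last 15 mm faster than 0.6 m/s) ((horizontal distance between jar_red and liner_red below 0.04 m and z of jar_red in the frame of liner_red below 0.018 m and linear speed of jar_red above 0.6 m/s) or (horizontal distance between jar_green and liner_green below 0.04 m and z of jar_green in the frame of liner_green below 0.018 m and linear speed of jar_green above 0.6 m/s) or (horizontal distance between jar_white and liner_white below 0.04 m and z of jar_white in the frame of liner_white below 0.018 m and linear speed of jar_white above 0.6 m/s) or (horizontal distance between jar_blue and liner_blue below 0.04 m and z of jar_blue in the frame of liner_blue below 0.018 m and linear speed of jar_blue above 0.6 m/s)).
It fails at once if a black-ringed jar is moved more than 20 mm or tipped ((distance of old_red from where it was at the start of the episode above 0.02 m or angle between old_red's own z axis and vertical above 0.3 rad) or (distance of old_green from where it was at the start of the episode above 0.02 m or angle between old_green's own z axis and vertical above 0.3 rad)).
It also fails if it takes over 96 s, if anything falls off the work surface, if the arm or the gripper's body presses on something with over 40 N, if the wrist force passes 120 N, or if a joint passes its speed limit or range.

## Robot

A 7-joint arm with a two-finger parallel gripper is mounted at the origin on the work surface. World frame = base frame: x ahead of the robot, y to its left, z up, the work surface at z = 0. Lengths are in m, angles in rad, forces in N, time in s.
With the tool pointing down it reaches from about 0.425 to 0.875 m from the base axis. Payload 8.4 kg.
Tool frame: the origin (TCP) lies between the finger pads; the fingertips stand 19 mm ahead of it and the grasp point (between the pads) is the TCP (arm.nose_length is the distance from the TCP to the fingertips, in m); x points along the fingers, y is the direction in which the jaws open and shut, and the axes are right-handed (so a half turn about x gives the same grasp; the last joint's range is limited). The gripper opens to 85 mm and grips with 20 to 120 N. Pads are 22 mm wide; open, the fingers measure 114 mm over their backs; the gripper's body (76 mm by 85 mm) begins 54 mm behind the grasp point. The pads swing forward as they close: fully open they stand 13 mm farther back than shut.
Start: joints at [1.017, 0.333, 0.04, 1.465, -0.013, 1.343, -0.059], TCP at [0.286, -0.584, 0.25] pointing down, gripper open.
Joint ranges: [-2.58, 2.58], [-0.38, 2.09], [-1.3, 1.39], [0.25, 2.4], [-1.5, 4.64], [0.08, 2.09], [-2.65, 2.65]. Speed limits (rad/s): [2.22, 2.22, 2.79, 2.79, 3.14, 3.14, 3.14].

## Interface

Orientations are given as a unit quaternion [w, x, y, z].
In Python, from cell import arm gives the robot as it stands. The module is installed in compiled form; this text tells all that it offers.
- The arm moves only by the shell command python3 -m creep 'ROWS' [FORCE]. ROWS is JSON, a list of rows, each a list of 7 numbers: the shift along the tool's x, y, z in mm, then the turn, a rotation vector about the tool's x, y, z in degrees, then the gripper command: -1 is shut, 1 is fully open, values between are in proportion. In form: [[dx, dy, dz, ax, ay, az, hand], ...]. A call has 1 to 10 rows; each row shifts and turns the commanded pose from where the row before left it, along the tool's axes as they then stand; what a row does not reach is not made up. A row lasts 1/8 s, in which the tool goes at most 62.5 mm and 10.7 degrees, less where a joint would pass 70% of its speed; a pose out of reach is approached as far as the arm can. A call is refused whole if a number of a shift passes 62.5 or a number of a turn 10.7, either way. A call with a gripper value outside its range is refused whole. The fingers move at their own pace and stop on an object; FORCE is the grip in N (left out, the last holds). Time passes only in rows, so rows that do not move let the fingers close. It gives the time, the measured TCP pose, the force and the opening at its end, in the units of the state.
- arm.get_state(): the state, without advancing time (a new reading comes with each control period).
- arm.grab_frame(name): name is "scene" or "top"; returns a dict with "img" (400x640x3 uint8, red, green, blue), "z_map" (400x640 float32, m along the optical axis (not along the pixel's ray), 0 where there is no reading), "intrinsics" (3x3 intrinsics, pixels), "xyz" and "attitude" of the camera in the world. Camera axes: x right, y up, looking along -z (the intrinsics and any distortion apply to the point x, -y, -z); pixel columns grow to the right and rows downward; lengths in m; the calibration is good to about 2 mm. A picture is of the moment at which its call begins.
- arm.hand_in(): hands the job in, once; it reports no verdict.
Trained networks look in the newest picture that a camera, given by its name, has taken for a name from the list of things; names that differ only in an ending like _2 or _b are one class to them, and where a whole thing is asked for, a point or a joint stands for the part that bears it (a point fixed in the world has none). Each returns a list of dicts, best first, with "conf" (0 to 1); they miss things now and then, are a little off and sometimes report something else, mostly with a low value. They report only what shows in the picture. A call takes as long as a camera call. They do not tell look-alikes from the thing itself.
- arm.spot_in(camera, thing): "location" ([x, y, z] in m, in world coordinates, good to about 4 mm: the middle of the surface that is visible of it).
- arm.regions_of(camera, thing): "region" (400x640 bool, what is visible of it).
- arm.spot_point(camera, thing): "location" ([x, y, z] in m, in world coordinates, good to about 4 mm: a listed point, or the origin of a listed thing).
The state is a dict: "time_s": time; "joint_pos": joint angles; "joint_vel": joint speeds; "tau": joint torques, N m; "position": TCP position; "eef_rot": TCP orientation; "force": force on the tool from outside, world axes, zero at the start; "torque": the same for the moment, N m; "gripper_width": finger opening in m.
Only numpy, scipy, OpenCV 4.12 (cv2) and the standard library are available. Lean on these libraries where they do the work, as an engineer would, in place of code of your own. Each camera call takes 0.05 s, during which the arm holds its last target.

## Working session

There is one attempt and no reset: what is moved stays moved. The work goes in short steps, Python scripts to look and compute and a shell command to move; the robot and the scene stay as the last step left them, time stands still between calls to the robot, and variables do not carry over. Pictures are saved under pics/ and viewed, and the job is handed in when it is done.

```bash
mkdir -p pics; python3 - <<'E'
from cell import arm
import cv2,numpy as np
s=arm.get_state();print({k:np.round(v,3).tolist() for k,v in s.items()})
for c in("top","scene"):
    f=arm.grab_frame(c);cv2.imwrite(f"pics/{c}0.png",f["img"][...,::-1]);print(c,f["xyz"],f["attitude"],f["intrinsics"])
    for n in["jar_red","jar_green","jar_white","jar_blue","old_red","old_green","liner_red","liner_green","liner_white","liner_blue"]:
        for d in arm.spot_point(c,n):print(c,n,np.round(d["location"],3),round(d["conf"],2))
E
```

```text
{'time_s': 0.0, 'joint_pos': [1.017, 0.334, 0.04, 1.466, -0.013, 1.343, -0.059], 'joint_vel': [-0.001, 0.0, -0.0, 0.001, 0.0, 0.001, -0.0], 'tau': [-0.001, -65.855, 1.365, -40.556, 0.017, 0.013, -0.0], 'position': [0.285, -0.584, 0.249], 'eef_rot': [-0.159, -0.689, -0.16, 0.689], 'force': [-0.287, -0.442, 0.402], 'torque': [0.007, 0.005, 0.024], 'gripper_width': 0.086}
top [0.34220271 0.05388161 1.06559215] [-0.69669224 -0.05700277  0.06554128  0.71209195] [[374.7331506    0.         317.96735702]
 [  0.         374.7331506  195.58017968]
 [  0.           0.           1.        ]]
top jar_red [ 0.559 -0.278  0.   ] 0.61
top jar_red [ 0.54  -0.03   0.004] 0.44
top jar_green [ 0.451 -0.397 -0.002] 0.76
top jar_white [ 0.392  0.276 -0.001] 0.95
top jar_blue [ 0.357  0.43  -0.003] 0.9
top jar_blue [0.458 0.408 0.   ] 0.74
top jar_blue [ 0.45   0.499 -0.001] 0.56
top old_red [ 0.557  0.242 -0.   ] 0.68
top old_green [ 0.357 -0.244  0.001] 0.66
top liner_red [0.652 0.035 0.006] 0.8
top liner_green [0.563 0.058 0.004] 0.55
top liner_white [ 0.619 -0.056  0.008] 0.94
top liner_blue [ 0.539 -0.031  0.006] 0.84
scene [1.32021009 0.9014185  1.07138899] [0.33175232 0.14772768 0.38537182 0.84829564] [[511.80975731   0.         323.83848584]
 [  0.         511.80975731 194.26832664]
 [  0.           0.           1.        ]]
scene jar_red [ 0.564 -0.277 -0.004] 0.6
scene jar_green [ 0.447 -0.401  0.001] 0.54
scene jar_white [0.389 0.276 0.003] 0.93
scene jar_blue [0.457 0.401 0.004] 0.61
scene jar_blue [ 0.448  0.495 -0.006] 0.61
scene old_red [ 0.554  0.244 -0.004] 0.85
scene old_red [0.652 0.035 0.002] 0.39
scene old_green [ 0.365 -0.242 -0.001] 0.79
scene old_green [ 0.532 -0.028  0.006] 0.69
scene liner_red [0.652 0.037 0.003] 0.6
scene liner_green [0.564 0.06  0.008] 0.68
scene liner_blue [ 0.532 -0.026  0.005] 0.77
```

View pics/top0.png

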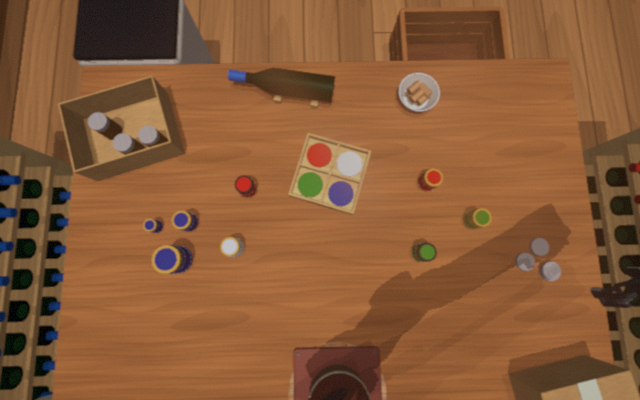

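View pics/scene0.png

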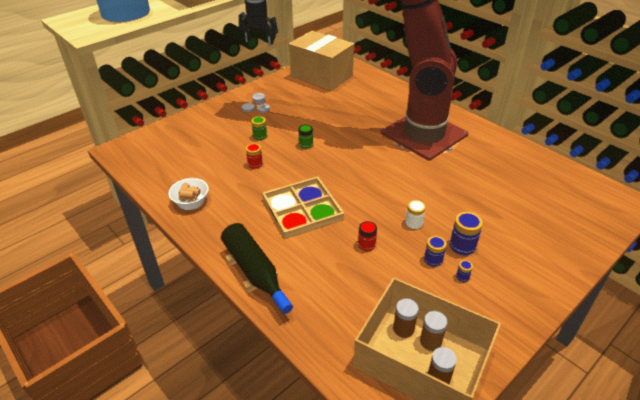

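```bash
cat > h.py <<'E'
from cell import arm
import cv2,numpy as np
from scipy.spatial.transform import Rotation as R
def cloud(f):
    K=f["intrinsics"];z=f["z_map"].astype(float);v,u=np.mgrid[:400,:640]
    p=np.stack([(u-K[0,2])/K[0,0]*z,-(v-K[1,2])/K[1,1]*z,-z],-1)
    q=f["attitude"];return p@R.from_quat([q[1],q[2],q[3],q[0]]).as_matrix().T+f["xyz"]
def lid(P,xy,h=None,r=.045):
    m=(np.hypot(P[...,0]-xy[0],P[...,1]-xy[1])<r)&(P[...,2]>.02)
    top=np.percentile(P[m][:,2],90) if h is None else h
    m&=abs(P[...,2]-top)<.006
    q=P[m][:,:2].astype(np.float32); 
    (c,rad)=cv2.minEnclosingCircle(q); e=cv2.minAreaRect(q)
    return np.round([*q.mean(0),*c,*e[0],2*rad,*e[1],top],4),m.sum()
E
python3 - <<'E'
from h import *
C={"red":(.559,-.278),"green":(.45,-.398),"white":(.391,.276),"blA":(.357,.43),"blB":(.458,.405),"blC":(.45,.497),"oldred":(.556,.243),"oldgreen":(.36,-.243)}
for c in("top","scene"):
    f=arm.grab_frame(c);P=cloud(f)
    for n,x in C.items():
        try:print(c,n,*lid(P,x))
        except Exception as e:print(c,n,e)
    for n in["liner_red","liner_green","liner_white","liner_blue"]:
        for d in arm.regions_of(c,n):
            q=P[d["region"]];print(c,n,np.round(np.median(q,0),4),d["conf"],np.round(cv2.minAreaRect(q[:,:2].astype(np.float32))[0:2],4).tolist())
    if c=="top":
        i=f["img"][...,::-1]
        a=cv2.resize(i[190:280,130:260],None,fx=5,fy=5,interpolation=2);b=cv2.resize(i[160:270,400:500],None,fx=5,fy=5,interpolation=2)
        cv2.imwrite("pics/cA.png",a);cv2.imwrite("pics/cB.png",b)
    else: cv2.imwrite("pics/cC.png",cv2.resize(i2:=f["img"][190:290,340:490,::-1],None,fx=5,fy=5,interpolation=2))
E
```

```text
top red [ 0.5611 -0.2741  0.5615 -0.2752  0.5603 -0.275   0.0503  0.0474  0.0491
  0.0729] 250
top green [ 0.4489 -0.3959  0.449  -0.3964  0.4496 -0.396   0.0499  0.0477  0.0483
  0.0729] 270
top white [0.3866 0.2767 0.3867 0.2777 0.3871 0.2772 0.0506 0.0485 0.047  0.0728] 281
top blA [0.3568 0.4299 0.3567 0.4304 0.3571 0.4304 0.0719 0.0695 0.0701 0.1038] 643
top blB [0.4597 0.4066 0.4596 0.4072 0.4598 0.4075 0.0504 0.0497 0.0461 0.0727] 275
top blC [0.45   0.4984 0.4512 0.4986 0.45   0.499  0.037  0.033  0.0338 0.052 ] 134
top oldred [0.5532 0.2422 0.5531 0.2422 0.5525 0.2422 0.0502 0.0484 0.0482 0.0729] 259
top oldgreen [ 0.3605 -0.2419  0.3606 -0.242   0.3603 -0.2418  0.0507  0.0479  0.0474
  0.073 ] 279
top liner_red [0.6493 0.036  0.0098] 0.68 [[0.5132, 0.0397], [0.0703, 0.3426]]
top liner_green [0.5605 0.0617 0.0098] 0.91 [[0.4699, 0.0652], [0.0722, 0.2546]]
top liner_white [ 0.6209 -0.0518  0.0099] 0.93 [[0.5054, 0.0085], [0.0717, 0.3311]]
top liner_blue [ 0.5331 -0.0241  0.0098] 0.98 [[0.4536, -0.0067], [0.0711, 0.2433]]
top liner_blue [0.5487 0.2366 0.0699] 0.74 [[0.4541, 0.
[... 387 characters left out ...]
1] 390
scene blB [0.4649 0.4062 0.4645 0.4048 0.4635 0.406  0.0558 0.0518 0.0483 0.0714] 213
scene blC [0.4552 0.4977 0.4547 0.4957 0.4538 0.4965 0.0383 0.0361 0.0336 0.0505] 113
scene oldred [0.5578 0.2414 0.5569 0.2397 0.5566 0.2409 0.054  0.0506 0.0479 0.0715] 186
scene oldgreen [ 0.3664 -0.2422  0.3664 -0.2429  0.3667 -0.2428  0.0606  0.055   0.0452
  0.0715] 98
scene liner_red [0.6509 0.0313 0.0089] 0.77 [[0.9868, 0.4435], [1.131, 0.0657]]
scene liner_green [0.5643 0.0591 0.0089] 0.78 [[0.9211, 0.4695], [1.1758, 0.0701]]
scene liner_white [ 0.6229 -0.0575  0.0081] 0.8 [[0.9744, 0.3956], [1.2232, 0.0746]]
scene liner_blue [ 0.5355 -0.0282  0.0087] 0.51 [[0.536, -0.0229], [0.0953, 0.074]]
```

View pics/cA.png

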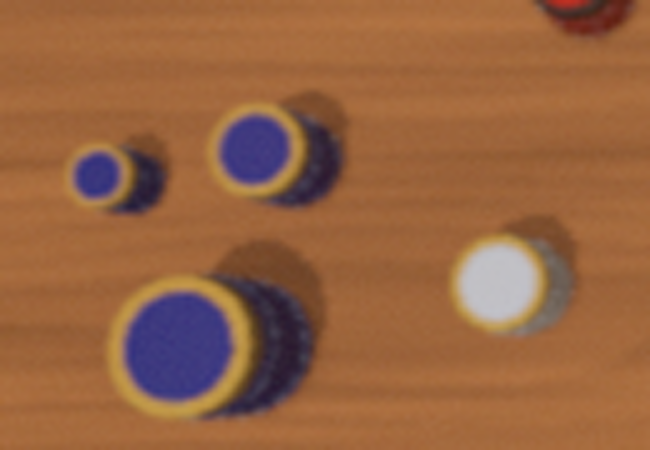

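View pics/cB.png

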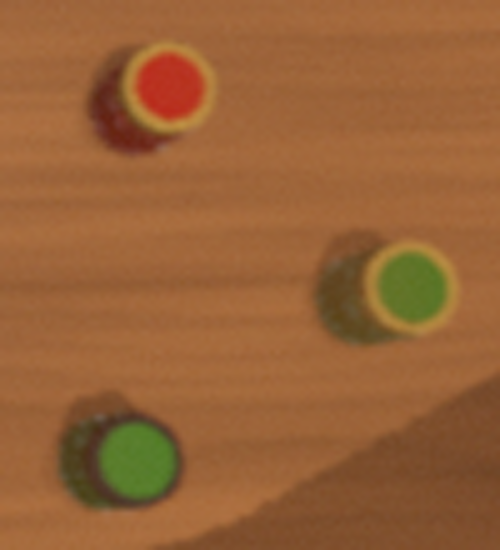

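The blue jars are at (150,225), lid 37 mm and 52 mm tall; (182,220), lid 50 mm and about 70 mm tall; and (168,259), lid 72 mm and about 104 mm tall. The one at (182,220) is jar_blue, since its size matches. The gold-ringed red is at (432,179) and the gold-ringed green at (481,217). The black-ringed ones, at (246,186) and (427,252), stay put. The crate shows red (319,155), white (349,163), green (310,184) and blue (340,193).

```bash
cat > to.py <<'E'
import sys
from h import *
s=arm.get_state();q=s["eef_rot"];M=R.from_quat([q[1],q[2],q[3],q[0]]).as_matrix()
t=np.array([float(a) for a in sys.argv[1:4]]);d=t-s["position"]
print("t",round(s["time_s"],2),"pos",np.round(s["position"],4),"tool delta mm",np.round(M.T@d*1000,1),"w",round(s["gripper_width"],4))
print("axes cols\n",M.round(3), "F",np.round(s["force"],1), "q",np.round(s["joint_pos"],2))
E
python3 to.py .563 -.276 .2
```

```text
t 1.6 pos [ 0.2855 -0.5839  0.2504] tool delta mm [  50.4 -154.7 -384.5] w 0.0853
axes cols
 [[ 0.     0.439 -0.898]
 [-0.    -0.898 -0.439]
 [-1.     0.    -0.   ]] F [-0.2  0.5  0.2] q [ 1.02  0.33  0.04  1.47 -0.01  1.34 -0.06]
```

```bash
python3 -m creep '[[5,-15.5,-38.5,0,0,0,1],[5,-15.5,-38.5,0,0,0,1],[5,-15.5,-38.5,0,0,0,1],[5,-15.5,-38.5,0,0,0,1],[5,-15.5,-38.5,0,0,0,1],[5,-15.5,-38.5,0,0,0,1],[5,-15.5,-38.5,0,0,0,1],[5,-15.5,-38.5,0,0,0,1],[5,-15.5,-38.5,0,0,0,1],[5,-15.5,-38.5,0,0,0,1]]' 40; python3 to.py .563 -.276 .045
```

```text
time_s: 2.85
position: [0.5641, -0.2746, 0.2003]
eef_rot: [0.159, 0.689, 0.159, -0.689]
force: [-0.4, -0.5, 0.6]
gripper_width: 0.0853
t 2.85 pos [ 0.5641 -0.2746  0.2003] tool delta mm [155.3   0.7   1.7] w 0.0853
axes cols
 [[ 0.     0.439 -0.898]
 [-0.    -0.898 -0.439]
 [-1.     0.    -0.   ]] F [-0.4 -0.5  0.6] q [ 0.53  0.33 -0.18  1.58  0.06  1.24 -0.78]
```

```bash
python3 -m creep '[[26,0.7,1.7,0,0,0,1],[26,0,0,0,0,0,1],[26,0,0,0,0,0,1],[26,0,0,0,0,0,1],[26,0,0,0,0,0,1],[24,0,0,0,0,0,1],[0,0,0,0,0,0,-1],[0,0,0,0,0,0,-1],[0,0,0,0,0,0,-1],[0,0,0,0,0,0,-1]]' 40; python3 -m creep '[[0,0,0,0,0,0,-1],[0,0,0,0,0,0,-1],[-20,0,0,0,0,0,-1],[-20,0,0,0,0,0,-1]]';  python3 to.py .651 .035 .2
```

```text
time_s: 4.1
position: [0.5629, -0.2771, 0.0477]
eef_rot: [0.16, 0.689, 0.159, -0.688]
force: [-0.9, 0.6, 6.8]
gripper_width: 0.0501
time_s: 4.6
position: [0.562, -0.277, 0.0878]
eef_rot: [0.159, 0.689, 0.159, -0.689]
force: [0.6, -0.2, -3.4]
gripper_width: 0.0504
t 4.6 pos [ 0.562  -0.277   0.0878] tool delta mm [-112.2 -241.2 -216.9] w 0.0504
axes cols
 [[ 0.     0.439 -0.898]
 [-0.    -0.898 -0.439]
 [-1.     0.    -0.   ]] F [ 0.6 -0.2 -3.4] q [ 0.53  0.42 -0.17  1.69  0.08  1.03 -0.79]
```

```bash
python3 - <<'E'
from h import *
f=arm.grab_frame("scene");cv2.imwrite("pics/g1.png",cv2.resize(f["img"][80:220,180:360,::-1],None,fx=4,fy=4,interpolation=2))
E
```

```text
(no output)
```

View pics/g1.png

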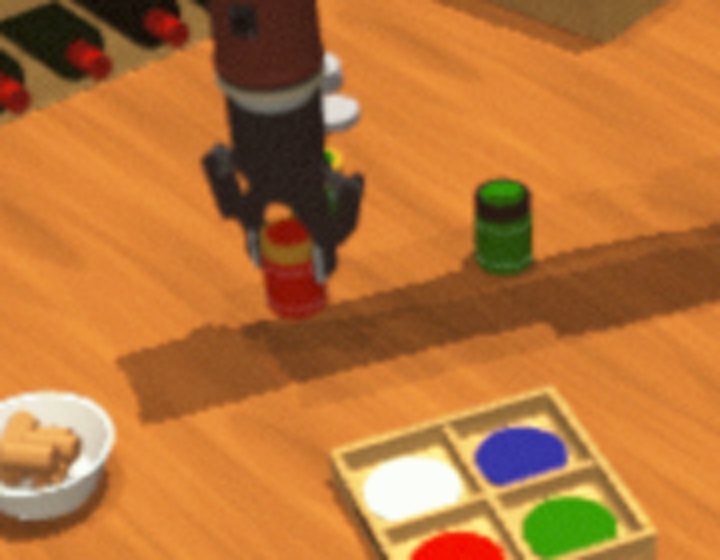

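The crop shows the red jar held upright in the jaws at crop (290,265), with the lid gold.

```bash
python3 -m creep '[[-35,0,0,0,0,0,-1],[-35,-20,-18,0,0,0,-1],[-30,-30,-27,0,0,0,-1],[-12,-40,-36,0,0,0,-1],[0,-40,-36,0,0,0,-1],[0,-40,-36,0,0,0,-1],[0,-36,-32,0,0,0,-1],[0,-25,-22,0,0,0,-1],[0,-10,-10,0,0,0,-1],[0,0,0,0,0,0,-1]]';  python3 to.py .651 .035 .070
```

```text
time_s: 5.9
position: [0.6512, 0.0351, 0.1985]
eef_rot: [0.16, 0.689, 0.16, -0.689]
force: [-0.5, -0.3, -2.7]
gripper_width: 0.0503
t 5.9 pos [0.6512 0.0351 0.1985] tool delta mm [ 1.285e+02 -1.000e-01  3.000e-01] w 0.0503
axes cols
 [[ 0.     0.44  -0.898]
 [-0.    -0.898 -0.44 ]
 [-1.     0.    -0.   ]] F [-0.5 -0.3 -2.7] q [ 0.12  0.39 -0.32  1.51  0.12  1.26 -1.33]
```

```bash
python3 -m creep '[[30,0,0,0,0,0,-1],[35,0,0,0,0,0,-1],[35,0,0,0,0,0,-1],[20,0,0,0,0,0,-1],[8,0,0,0,0,0,-1],[5,0,0,0,0,0,-1],[4,0,0,0,0,0,-1],[3,0,0,0,0,0,-1],[2,0,0,0,0,0,-1],[0,0,0,0,0,0,-1]]';  python3 to.py .651 .035 .0565
```

```text
time_s: 7.15
position: [0.6514, 0.035, 0.0568]
eef_rot: [0.159, 0.689, 0.159, -0.689]
force: [-0.6, 0.9, -1.2]
gripper_width: 0.0504
t 7.15 pos [0.6514 0.035  0.0568] tool delta mm [ 0.3 -0.2  0.4] w 0.0504
axes cols
 [[ 0.001  0.439 -0.898]
 [ 0.    -0.898 -0.439]
 [-1.     0.    -0.001]] F [-0.6  0.9 -1.2] q [ 0.11  0.52 -0.3   1.64  0.17  1.01 -1.36]
```

```bash
python3 -m creep '[[1,0,0,0,0,0,-1],[0,0,0,0,0,0,0.3],[0,0,0,0,0,0,0.5],[0,0,0,0,0,0,0.5],[0,0,0,0,0,0,0.5],[-15,0,0,0,0,0,0.5],[-30,0,0,0,0,0,0.6],[-40,0,0,0,0,0,1],[-40,0,0,0,0,0,1],[0,0,0,0,0,0,1]]';  python3 to.py .4505 -.397 .18
```

```text
time_s: 8.4
position: [0.6533, 0.0353, 0.1856]
eef_rot: [0.16, 0.692, 0.159, -0.686]
force: [-0.5, 0.1, -0.5]
gripper_width: 0.0853
t 8.4 pos [0.6533 0.0353 0.1856] tool delta mm [  3.8 299.3 372.1] w 0.0853
axes cols
 [[ 0.008  0.439 -0.898]
 [ 0.001 -0.898 -0.439]
 [-1.     0.003 -0.007]] F [-0.5  0.1 -0.5] q [ 0.12  0.4  -0.32  1.53  0.13  1.23 -1.33]
```

```bash
python3 - <<'E'
from h import *
f=arm.grab_frame("scene");cv2.imwrite("pics/g2.png",cv2.resize(f["img"][150:270,220:400,::-1],None,fx=4,fy=4,interpolation=2))
P=cloud(f);print(lid(P,(.651,.035)))
f=arm.grab_frame("top");print(arm.get_state()["time_s"])
E
```

```text
(array([0.6538, 0.031 , 0.6527, 0.0356, 0.6517, 0.0354, 0.0895, 0.0582,
       0.0891, 0.5757]), np.int64(417))
8.5
```

View pics/g2.png

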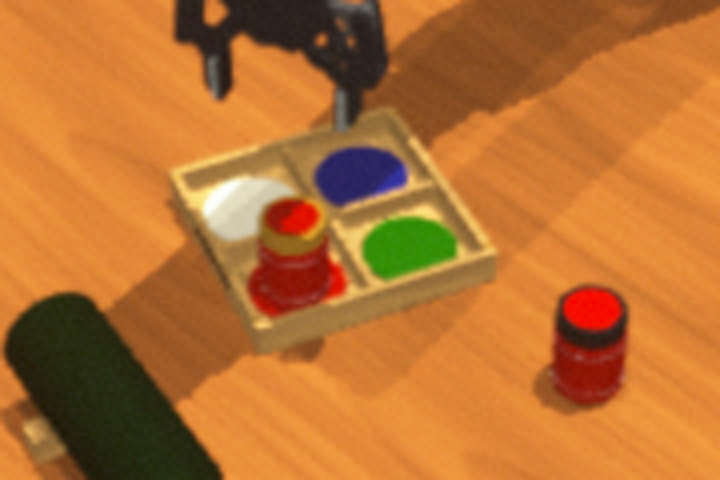

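The red jar stands upright on the red disc at crop (295,250). Next is green.

```bash
python3 -m creep '[[-10,20,25,0,0,0,1],[0,35,43,0,0,0,1],[0,35,43,0,0,0,1],[0,35,43,0,0,0,1],[0,35,43,0,0,0,1],[0,35,43,0,0,0,1],[0,35,43,0,0,0,1],[0,35,43,0,0,0,1],[0,25,33,0,0,0,1],[0,9,13,0,0,0,1]]';  python3 to.py .4505 -.397 .0475
```

```text
time_s: 9.75
position: [0.4458, -0.3994, 0.1892]
eef_rot: [-0.158, -0.689, -0.158, 0.69]
force: [-0.0, 0.7, 0.2]
gripper_width: 0.0853
t 9.75 pos [ 0.4458 -0.3994  0.1892] tool delta mm [ 1.417e+02  1.000e-01 -5.500e+00] w 0.0853
axes cols
 [[-0.002  0.436 -0.9  ]
 [ 0.001 -0.9   -0.436]
 [-1.    -0.001  0.002]] F [-0.   0.7  0.2] q [ 0.72  0.27 -0.08  1.67  0.02  1.2  -0.48]
```

```bash
python3 -m creep '[[5,0,-4,0,0,0,1],[25,0,0,0,0,0,1],[30,0,0,0,0,0,1],[30,0,0,0,0,0,1],[27,0,0,0,0,0,1],[20,0,0,0,0,0,1],[4,0,0,0,0,0,1],[0,0,0,0,0,0,1]]' 40; python3 to.py .4505 -.397 .0475
```

```text
time_s: 10.75
position: [0.4525, -0.3951, 0.0497]
eef_rot: [0.16, 0.689, 0.16, -0.689]
force: [0.3, -0.2, 1.0]
gripper_width: 0.0857
t 10.75 pos [ 0.4525 -0.3951  0.0497] tool delta mm [2.2 0.9 2.7] w 0.0857
axes cols
 [[ 0.     0.44  -0.898]
 [-0.    -0.898 -0.44 ]
 [-1.     0.    -0.   ]] F [ 0.3 -0.2  1. ] q [ 0.71  0.42 -0.08  1.79  0.04  0.94 -0.5 ]
```

```bash
python3 -m creep '[[2,0.9,2.7,0,0,0,1],[0,0,0,0,0,0,-1],[0,0,0,0,0,0,-1],[0,0,0,0,0,0,-1],[0,0,0,0,0,0,-1],[0,0,0,0,0,0,-1],[0,0,0,0,0,0,-1],[-20,0,0,0,0,0,-1],[-30,0,0,0,0,0,-1],[-35,0,0,0,0,0,-1]]' 40; python3 to.py .562 .061 .21
```

```text
time_s: 12.0
position: [0.4495, -0.3969, 0.1336]
eef_rot: [-0.159, -0.689, -0.16, 0.689]
force: [0.2, -0.5, -1.9]
gripper_width: 0.0502
t 12.0 pos [ 0.4495 -0.3969  0.1336] tool delta mm [ -76.1 -362.  -302.2] w 0.0502
axes cols
 [[-0.001  0.439 -0.898]
 [ 0.001 -0.898 -0.439]
 [-1.    -0.001  0.   ]] F [ 0.2 -0.5 -1.9] q [ 0.72  0.32 -0.08  1.73  0.03  1.1  -0.49]
```

```bash
python3 -m creep '[[-35,-20,-17,0,0,0,-1],[-30,-35,-29,0,0,0,-1],[-11,-42,-35,0,0,0,-1],[0,-45,-38,0,0,0,-1],[0,-45,-38,0,0,0,-1],[0,-45,-38,0,0,0,-1],[0,-45,-38,0,0,0,-1],[0,-40,-33,0,0,0,-1],[0,-30,-25,0,0,0,-1],[0,-15,-11,0,0,0,-1]]';python3 -m creep '[[0,0,0,0,0,0,-1],[0,0,0,0,0,0,-1]]'; python3 to.py .562 .061 .0567
```

```text
time_s: 13.25
position: [0.5621, 0.0631, 0.2091]
eef_rot: [0.16, 0.689, 0.161, -0.689]
force: [0.9, -0.9, -2.2]
gripper_width: 0.0501
time_s: 13.5
position: [0.562, 0.0585, 0.2084]
eef_rot: [-0.159, -0.689, -0.158, 0.689]
force: [-0.1, 0.1, -1.4]
gripper_width: 0.0501
t 13.5 pos [0.562  0.0585 0.2084] tool delta mm [151.7  -2.4  -1.2] w 0.0501
axes cols
 [[-0.     0.437 -0.899]
 [-0.001 -0.899 -0.437]
 [-1.     0.001  0.001]] F [-0.1  0.1 -1.4] q [ 0.17  0.22 -0.41  1.71  0.09  1.23 -1.37]
```

```bash
python3 -m creep '[[25,-1,-1,0,0,0,-1],[40,0,0,0,0,0,-1],[40,0,0,0,0,0,-1],[25,0,0,0,0,0,-1],[8,0,0,0,0,0,-1],[5,0,0,0,0,0,-1],[4,0,0,0,0,0,-1],[3,0,0,0,0,0,-1],[0,0,0,0,0,0,-1]]';  python3 to.py .562 .061 .0567
```

```text
time_s: 14.62
position: [0.5627, 0.0619, 0.0586]
eef_rot: [0.159, 0.689, 0.159, -0.689]
force: [-0.5, -0.3, -2.1]
gripper_width: 0.0503
t 14.62 pos [0.5627 0.0619 0.0586] tool delta mm [1.8 0.5 1. ] w 0.0503
axes cols
 [[ 0.     0.439 -0.898]
 [ 0.    -0.898 -0.439]
 [-1.     0.    -0.   ]] F [-0.5 -0.3 -2.1] q [ 0.14  0.37 -0.39  1.86  0.17  0.94 -1.44]
```

```bash
python3 -m creep '[[1.5,0.5,1,0,0,0,-1],[1,0,0,0,0,0,-1],[0,0,0,0,0,0,-1]]'; python3 -m creep '[[0,0,0,0,0,0,0.3],[0,0,0,0,0,0,0.5],[0,0,0,0,0,0,0.5],[0,0,0,0,0,0,0.5],[-15,0,0,0,0,0,0.5],[-30,0,0,0,0,0,0.6],[-40,0,0,0,0,0,1],[-40,0,0,0,0,0,1],[0,0,0,0,0,0,1]]';  python3 to.py .388 .277 .19
```

```text
time_s: 15.0
position: [0.5622, 0.0611, 0.0571]
eef_rot: [0.16, 0.689, 0.159, -0.689]
force: [-5.0, -0.1, 10.4]
gripper_width: 0.0506
time_s: 16.12
position: [0.564, 0.0615, 0.1855]
eef_rot: [0.16, 0.691, 0.159, -0.686]
force: [0.6, -0.2, 0.1]
gripper_width: 0.0857
t 16.12 pos [0.564  0.0615 0.1855] tool delta mm [  -5.6 -270.9   63.4] w 0.0857
axes cols
 [[ 0.007  0.439 -0.898]
 [ 0.001 -0.898 -0.439]
 [-1.     0.003 -0.006]] F [ 0.6 -0.2  0.1] q [ 0.17  0.24 -0.41  1.74  0.1   1.18 -1.39]
```

```bash
python3 -m creep '[[-6,-20,4,0,0,0,1],[0,-35,8,0,0,0,1],[0,-40,9.5,0,0,0,1],[0,-40,9.5,0,0,0,1],[0,-40,9.5,0,0,0,1],[0,-40,9.5,0,0,0,1],[0,-35,8,0,0,0,1],[0,-20,5,0,0,0,1],[0,0,0,0,0,0,1],[0,0,0,0,0,0,1]]';  python3 to.py .388 .277 .0475; python3 - <<'E'
from h import *
f=arm.grab_frame("scene");cv2.imwrite("pics/g3.png",cv2.resize(f["img"][150:270,240:440,::-1],None,fx=4,fy=4,interpolation=2))
E
```

```text
time_s: 17.38
position: [0.3866, 0.2752, 0.1865]
eef_rot: [-0.16, -0.689, -0.159, 0.689]
force: [-0.3, -0.0, 0.0]
gripper_width: 0.0857
t 17.38 pos [0.3866 0.2752 0.1865] tool delta mm [139.   -1.1  -2.1] w 0.0857
axes cols
 [[-0.     0.439 -0.898]
 [-0.001 -0.898 -0.439]
 [-1.     0.     0.001]] F [-0.3 -0.   0. ] q [-0.1   0.06 -0.63  1.93  0.04  1.16 -1.86]
```

View pics/g3.png

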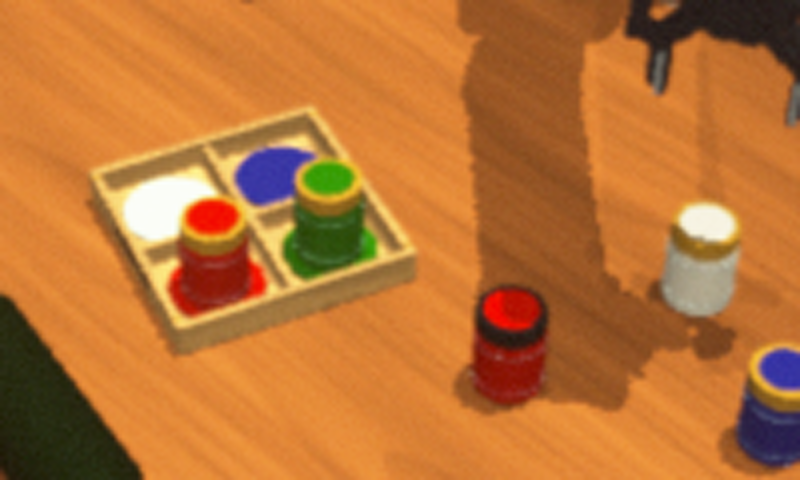

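The red jar at (215,250) and the green jar at (330,215) both stand upright on their own discs. The untouched white jar is at (702,258). Next I lower onto white.

```bash
python3 -m creep '[[20,-1.1,-2.1,0,0,0,1],[30,0,0,0,0,0,1],[30,0,0,0,0,0,1],[30,0,0,0,0,0,1],[20,0,0,0,0,0,1],[9,0,0,0,0,0,1],[0,0,0,0,0,0,1]]' 40; python3 to.py .388 .277 .0475
```

```text
time_s: 18.3
position: [0.3882, 0.2773, 0.0476]
eef_rot: [-0.159, -0.689, -0.159, 0.689]
force: [-0.0, 0.2, 0.5]
gripper_width: 0.0853
t 18.3 pos [0.3882 0.2773 0.0476] tool delta mm [0.1 0.1 0.3] w 0.0853
axes cols
 [[-0.001  0.439 -0.899]
 [-0.    -0.899 -0.439]
 [-1.    -0.     0.001]] F [-0.   0.2  0.5] q [-0.15  0.26 -0.61  2.06  0.19  0.87 -1.99]
```

```bash
python3 -m creep '[[0,0,0,0,0,0,-1],[0,0,0,0,0,0,-1],[0,0,0,0,0,0,-1],[0,0,0,0,0,0,-1],[0,0,0,0,0,0,-1],[0,0,0,0,0,0,-1],[-20,0,0,0,0,0,-1],[-30,0,0,0,0,0,-1],[-35,0,0,0,0,0,-1],[-40,0,0,0,0,0,-1]]' 40; python3 to.py .622 -.053 .21
```

```text
time_s: 19.55
position: [0.3877, 0.2775, 0.1739]
eef_rot: [-0.16, -0.689, -0.159, 0.689]
force: [0.2, 0.4, -2.6]
gripper_width: 0.0504
t 19.55 pos [0.3877 0.2775 0.1739] tool delta mm [-36.1 399.8 -65.2] w 0.0504
axes cols
 [[-0.     0.439 -0.898]
 [-0.    -0.898 -0.439]
 [-1.     0.     0.001]] F [ 0.2  0.4 -2.6] q [-0.09  0.08 -0.64  1.94  0.05  1.13 -1.87]
```

```bash
python3 -m creep '[[-30,25,-4,0,0,0,-1],[-6,40,-6.5,0,0,0,-1],[0,48,-8,0,0,0,-1],[0,50,-8,0,0,0,-1],[0,50,-8,0,0,0,-1],[0,50,-8,0,0,0,-1],[0,50,-8,0,0,0,-1],[0,45,-7.5,0,0,0,-1],[0,30,-5,0,0,0,-1],[0,12,-2,0,0,0,-1]]';python3 -m creep '[[0,0,0,0,0,0,-1],[0,0,0,0,0,0,-1]]'; python3 to.py .622 -.053 .0567
```

```text
time_s: 20.8
position: [0.6225, -0.0549, 0.2084]
eef_rot: [-0.159, -0.689, -0.159, 0.689]
force: [-0.4, -0.4, -4.2]
gripper_width: 0.0501
time_s: 21.05
position: [0.6217, -0.0512, 0.209]
eef_rot: [0.16, 0.689, 0.16, -0.689]
force: [-0.7, -0.7, -1.7]
gripper_width: 0.0503
t 21.05 pos [ 0.6217 -0.0512  0.209 ] tool delta mm [152.3   1.9   0.6] w 0.0503
axes cols
 [[-0.     0.441 -0.897]
 [ 0.001 -0.897 -0.441]
 [-1.    -0.001 -0.   ]] F [-0.7 -0.7 -1.7] q [ 0.27  0.33 -0.33  1.57  0.11  1.26 -1.18]
```

```bash
python3 -m creep '[[25,0,0,0,0,0,-1],[40,0,0,0,0,0,-1],[40,0,0,0,0,0,-1],[25,0,0,0,0,0,-1],[8,0,0,0,0,0,-1],[5,0,0,0,0,0,-1],[4,0,0,0,0,0,-1],[3,0,0,0,0,0,-1],[1,0,0,0,0,0,-1],[0,0,0,0,0,0,-1]]';  python3 to.py .622 -.053 .0567
```

```text
time_s: 22.3
position: [0.6224, -0.0531, 0.0582]
eef_rot: [0.159, 0.689, 0.159, -0.689]
force: [-1.3, -0.2, -0.9]
gripper_width: 0.0506
t 22.3 pos [ 0.6224 -0.0531  0.0582] tool delta mm [ 1.5 -0.3  0.3] w 0.0506
axes cols
 [[ 0.     0.439 -0.898]
 [-0.    -0.898 -0.439]
 [-1.     0.    -0.   ]] F [-1.3 -0.2 -0.9] q [ 0.26  0.47 -0.31  1.71  0.17  0.99 -1.23]
```

```bash
python3 -m creep '[[1.5,0,0,0,0,0,-1],[0,0,0,0,0,0,-1]]'; python3 -m creep '[[0,0,0,0,0,0,0.3],[0,0,0,0,0,0,0.5],[0,0,0,0,0,0,0.5],[0,0,0,0,0,0,0.5],[-15,0,0,0,0,0,0.5],[-30,0,0,0,0,0,0.6],[-40,0,0,0,0,0,1],[-40,0,0,0,0,0,1],[0,0,0,0,0,0,1]]';  python3 to.py .461 .406 .21
```

```text
time_s: 22.55
position: [0.6225, -0.0531, 0.0581]
eef_rot: [0.159, 0.689, 0.159, -0.689]
force: [-7.4, -0.0, 12.7]
gripper_width: 0.0501
time_s: 23.68
position: [0.6244, -0.0529, 0.1864]
eef_rot: [0.16, 0.691, 0.159, -0.686]
force: [0.6, 0.6, -0.7]
gripper_width: 0.0854
t 23.68 pos [ 0.6244 -0.0529  0.1864] tool delta mm [ -25.  -483.9  -54.9] w 0.0854
axes cols
 [[ 0.007  0.439 -0.898]
 [-0.    -0.898 -0.439]
 [-1.     0.004 -0.006]] F [ 0.6  0.6 -0.7] q [ 0.28  0.34 -0.33  1.6   0.12  1.21 -1.19]
```

```bash
python3 -m creep '[[-15,-30,-3.4,0,0,0,1],[-10,-54,-6.2,0,0,0,1],[0,-58,-6.6,0,0,0,1],[0,-58,-6.6,0,0,0,1],[0,-58,-6.6,0,0,0,1],[0,-58,-6.6,0,0,0,1],[0,-58,-6.6,0,0,0,1],[0,-54,-6.2,0,0,0,1],[0,-40,-4.5,0,0,0,1],[0,-16,-1.6,0,0,0,1]]';python3 -m creep '[[0,0,0,0,0,0,1],[0,0,0,0,0,0,1]]'; python3 to.py .461 .406 .0475; python3 - <<'E'
from h import *
f=arm.grab_frame("scene");cv2.imwrite("pics/g4.png",cv2.resize(f["img"][150:300,240:500,::-1],None,fx=3,fy=3,interpolation=2))
E
```

```text
time_s: 24.92
position: [0.457, 0.4083, 0.2063]
eef_rot: [-0.16, -0.688, -0.161, 0.689]
force: [0.3, -0.4, -0.8]
gripper_width: 0.0854
time_s: 25.18
position: [0.4602, 0.4041, 0.2062]
eef_rot: [0.159, 0.689, 0.158, -0.689]
force: [0.3, -0.2, 0.7]
gripper_width: 0.0856
t 25.18 pos [0.4602 0.4041 0.2062] tool delta mm [158.7  -1.6  -1.6] w 0.0856
axes cols
 [[ 0.     0.437 -0.899]
 [-0.001 -0.899 -0.437]
 [-1.     0.001  0.   ]] F [ 0.3 -0.2  0.7] q [-0.33  0.34 -0.58  1.59  0.2   1.26 -2.06]
```

View pics/g4.png

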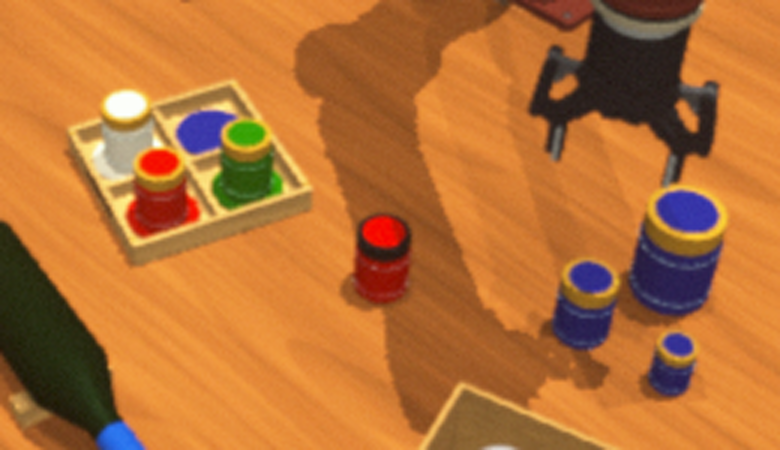

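White stands upright at (127,130). Target blue is at (585,305), between the larger one at (680,250) and the small one at (673,362). I'll go down with the jaws slightly narrowed.

```bash
python3 -m creep '[[20,-1,-1,0,0,0,0.75],[30,0,0,0,0,0,0.75],[35,0,0,0,0,0,0.75],[35,0,0,0,0,0,0.75],[25,0,0,0,0,0,0.75],[13,0,0,0,0,0,0.75],[0,0,0,0,0,0,0.75]]' 40; python3 to.py .461 .406 .0475
```

```text
time_s: 26.1
position: [0.4592, 0.4064, 0.0473]
eef_rot: [-0.16, -0.688, -0.159, 0.69]
force: [0.2, -0.4, 0.7]
gripper_width: 0.0748
t 26.1 pos [0.4592 0.4064 0.0473] tool delta mm [-0.2  1.2 -1.5] w 0.0748
axes cols
 [[-0.001  0.439 -0.899]
 [-0.001 -0.899 -0.439]
 [-1.     0.     0.002]] F [ 0.2 -0.4  0.7] q [-0.37  0.5  -0.54  1.74  0.3   0.99 -2.14]
```

```bash
python3 -m creep '[[0,0,0,0,0,0,-1],[0,0,0,0,0,0,-1],[0,0,0,0,0,0,-1],[0,0,0,0,0,0,-1],[0,0,0,0,0,0,-1],[0,0,0,0,0,0,-1],[-20,0,0,0,0,0,-1],[-35,0,0,0,0,0,-1],[-40,0,0,0,0,0,-1],[-40,0,0,0,0,0,-1]]' 40; python3 to.py .5345 -.025 .21
```

```text
time_s: 27.35
position: [0.4591, 0.4074, 0.186]
eef_rot: [0.159, 0.689, 0.16, -0.689]
force: [0.2, -0.4, -1.6]
gripper_width: 0.0502
t 27.35 pos [0.4591 0.4074 0.186 ] tool delta mm [-24.3 421.4 122.4] w 0.0502
axes cols
 [[ 0.001  0.44  -0.898]
 [ 0.001 -0.898 -0.44 ]
 [-1.    -0.    -0.001]] F [ 0.2 -0.4 -1.6] q [-0.33  0.36 -0.58  1.62  0.21  1.23 -2.07]
```

```bash
python3 -m creep '[[-20,25,7,0,0,0,-1],[-5,42,12,0,0,0,-1],[0,50,14.5,0,0,0,-1],[0,52,15,0,0,0,-1],[0,52,15,0,0,0,-1],[0,52,15,0,0,0,-1],[0,52,15,0,0,0,-1],[0,50,14.5,0,0,0,-1],[0,32,10,0,0,0,-1],[0,14.4,4.4,0,0,0,-1]]';python3 -m creep '[[0,0,0,0,0,0,-1],[0,0,0,0,0,0,-1]]'; python3 to.py .5345 -.025 .0567
```

```text
time_s: 28.6
position: [0.5347, -0.0269, 0.2094]
eef_rot: [0.159, 0.689, 0.158, -0.689]
force: [-0.4, 0.1, -2.4]
gripper_width: 0.0504
time_s: 28.85
position: [0.5345, -0.0231, 0.2087]
eef_rot: [0.16, 0.689, 0.16, -0.689]
force: [-0.1, 0.6, -1.5]
gripper_width: 0.0504
t 28.85 pos [ 0.5345 -0.0231  0.2087] tool delta mm [152.    1.8   0.9] w 0.0504
axes cols
 [[ 0.     0.441 -0.897]
 [ 0.001 -0.897 -0.441]
 [-1.    -0.001 -0.001]] F [-0.1  0.6 -1.5] q [ 0.26  0.15 -0.33  1.79  0.05  1.22 -1.2 ]
```

```bash
python3 -m creep '[[25,0,0,0,0,0,-1],[40,0,0,0,0,0,-1],[40,0,0,0,0,0,-1],[25,0,0,0,0,0,-1],[8,0,0,0,0,0,-1],[5,0,0,0,0,0,-1],[4,0,0,0,0,0,-1],[3,0,0,0,0,0,-1],[1,0,0,0,0,0,-1],[0,0,0,0,0,0,-1]]';  python3 to.py .5345 -.025 .0567
```

```text
time_s: 30.1
position: [0.5351, -0.025, 0.0588]
eef_rot: [0.16, 0.689, 0.159, -0.688]
force: [-4.8, 0.2, 9.9]
gripper_width: 0.0504
t 30.1 pos [ 0.5351 -0.025   0.0588] tool delta mm [ 2.1 -0.3  0.6] w 0.0504
axes cols
 [[ 0.001  0.439 -0.898]
 [-0.    -0.898 -0.439]
 [-1.     0.001 -0.001]] F [-4.8  0.2  9.9] q [ 0.24  0.31 -0.32  1.93  0.12  0.92 -1.25]
```

Contact at 10 N, so the jar is down. Releasing.

```bash
python3 -m creep '[[0,0,0,0,0,0,0.3],[0,0,0,0,0,0,0.5],[0,0,0,0,0,0,0.5],[0,0,0,0,0,0,0.5],[-15,0,0,0,0,0,0.5],[-30,0,0,0,0,0,0.6],[-40,0,0,0,0,0,1],[-40,0,0,0,0,0,1],[-30,0,0,0,0,0,1],[0,0,0,0,0,0,1]]'; python3 -m creep '[[0,30,20,0,0,0,1],[0,45,30,0,0,0,1],[0,50,35,0,0,0,1],[0,50,35,0,0,0,1],[0,50,35,0,0,0,1],[0,40,28,0,0,0,1],[0,20,12,0,0,0,1],[0,0,0,0,0,0,1]]'
python3 - <<'E'
from h import *
L={"red":(.6493,.036),"green":(.5605,.0617),"white":(.6209,-.0518),"blue":(.5331,-.0241),"oldred":(.5531,.2422),"oldgreen":(.3606,-.242)}
for c in("top","scene"):
    f=arm.grab_frame(c);P=cloud(f)
    for n,x in L.items():
        r,k=lid(P,x);print(c,n,"err mm",np.round((r[2:4]-x)*1000,1),"h",r[-1],k)
    cv2.imwrite(f"pics/f_{c}.png",cv2.resize(f["img"][110:270,210:450,::-1],None,fx=3,fy=3,interpolation=2))
E
```

```text
time_s: 31.35
position: [0.536, -0.025, 0.216]
eef_rot: [0.16, 0.691, 0.159, -0.687]
force: [0.1, -0.5, -0.6]
gripper_width: 0.0853
time_s: 32.35
position: [0.4839, -0.3679, 0.2117]
eef_rot: [-0.158, -0.689, -0.159, 0.689]
force: [0.3, 0.1, -0.5]
gripper_width: 0.0852
top red err mm [1.4 1.1] h 0.0817 250
top green err mm [0.2 0.7] h 0.082 254
top white err mm [-1.3 -0.2] h 0.0821 245
top blue err mm [1.  1.1] h 0.0821 258
top oldred err mm [0.5 0.2] h 0.0731 257
top oldgreen err mm [-25.4 -10.8] h 0.6653 1154
scene red err mm [ 6.8 -2.6] h 0.08 170
scene green err mm [ 4.6 -3. ] h 0.0799 162
scene white err mm [ 0.9 -1.3] h 0.0805 148
scene blue err mm [ 6.5 -0.8] h 0.08 143
scene oldred err mm [1.8 1. ] h 0.0713 190
scene oldgreen err mm [ 7.7 -1.5] h 0.0716 94
```

View pics/f_top.png

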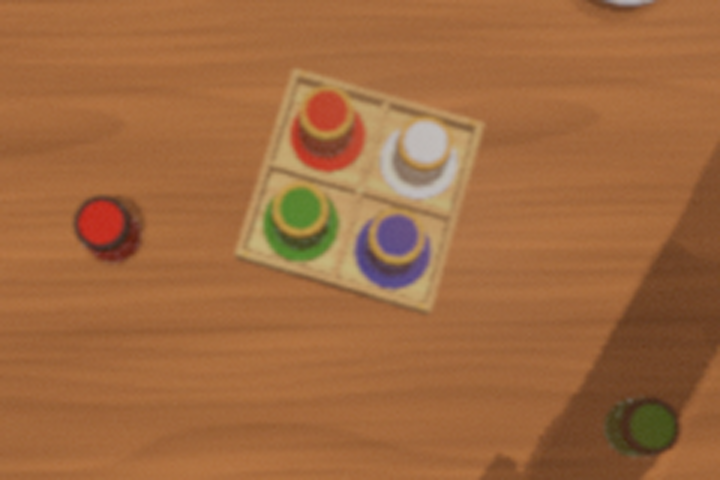

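View pics/f_scene.png

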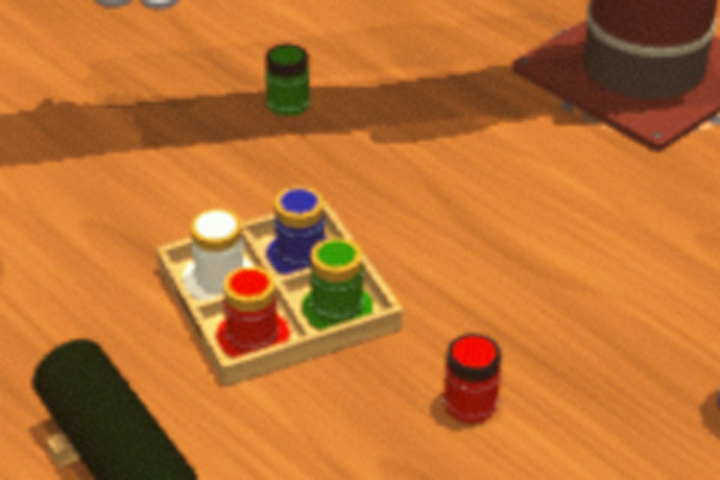

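All four jars are upright on their discs, both black-ringed jars look unmoved, and the gripper is clear.

```bash
python3 -c "
from cell import arm
print(arm.hand_in())"
```

```text
the job is handed in; nothing more can be done
None
```

I placed the red, green, white and blue gold-ringed jars on the discs of their own colour and let go of each one. I then moved the open gripper clear and handed in at about 32.5 s; no verdict came back. For blue I took the middle-sized jar, whose 50 mm lid and roughly 70 mm height match the description.

**Gold-ringed jars:** in the top camera, each jar is within about 2 mm of its disc centre. All four lids are at the same height, 9 mm higher than on the table, so they sit flat on the discs.

**Camera disagreement:** the scene camera showed offsets of up to about 7 mm for the same jars. It had also read the lids about 3 to 6 mm farther along x than the top camera before anything moved. Even those readings are inside the 12 mm limit.

**Black-ringed jars:** old_red is within 1 mm of its start in the top camera. The top reading of old_green failed because the arm was in the way. The scene camera puts old_green within about 2 mm of its own starting reading.

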